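# Vent the air line and extend the telescoping blow-out wand

## Robot

A 6-joint arm with a two-finger parallel gripper is mounted at the origin on the work surface. World frame = base frame: x ahead of the robot, y to its left, z up, the work surface at z = 0. Lengths are in m, angles in rad, forces in N, time in s.
With the tool pointing down it reaches from about 0.375 to 0.9 m from the base axis. Payload 3.1 kg.
Tool frame: the origin (TCP) lies at the very end of the fingers, on their centre line; the grasp point (between the pads) lies 19 mm behind it; z points along the fingers, y is the direction in which the jaws open and shut (so a half turn about z gives the same grasp; the last joint's range is limited). The gripper opens to 87 mm and grips with 3 to 60 N. Pads are 19 mm wide; open, the fingers measure 117 mm over their backs; the gripper's body (75 mm by 190 mm) begins 51 mm behind the grasp point.
Start: joints at [-1.518, 0.527, 1.433, -0, 1.181, -0.178], TCP at [0.143, -0.608, 0.223] pointing down, gripper open.
Joint ranges: [-3.08, 3.08], [-0.75, 2.2], [0.22, 2.44], [-1.43, 4.57], [0, 2.65], [-2.85, 2.85]. Speed limits (rad/s): [2.79, 2.79, 3.14, 3.14, 3.14, 3.14].

## Interface

Orientations are given as a unit quaternion [x, y, z, w].
In Python, from rig import robot gives the robot as it stands.
- The arm moves only by the tool arm_command, never from a script. Its argument "targets" is a list of rows, each a list of 5 numbers: the shift along the tool's x, y, z in cm, then the turn about the tool's z in rad, then the finger opening in cm, from 0 to 8.7. In form: [[dx, dy, dz, spin, hand], ...]. A call has 1 to 5 rows; each row is the pose to reach, as a shift and turn from the pose commanded when the call began, along the tool's axes at that moment; what a row does not reach only later rows make up. A row lasts 1/8 s, in which the tool goes at most 62.5 mm and 10.7 degrees, less where a joint would pass 70% of its speed; a pose out of reach is approached as far as the arm can. A call with a gripper value outside its range is refused whole. The fingers move at their own pace and stop on an object; "newtons" is the grip in N (left out, the last holds). Time passes only in rows, so rows that repeat a pose let the fingers close. It gives the time, the measured TCP pose, the force and the opening at its end, in the units of the state.
- robot.get_obs(): the state, without advancing time (a new reading comes with each control period).
- robot.camera(name): name is "side" or "top"; returns (picture, depth): 420x560x3 uint8, red, green, blue; 420x560 float32, m along the optical axis (not along the pixel's ray), 0 where there is no reading.
- robot.camera_model(name): a dict with "mtx" (3x3 intrinsics, pixels), "extrinsics" (4x4, takes a point from world to camera coordinates). Camera axes: x right, y up, looking along -z (the intrinsics and any distortion apply to the point x, -y, -z); pixel columns grow to the right and rows downward; lengths in m; the calibration is good to about 2 mm. A picture is of the moment at which its call begins. camera_model takes no time and is no camera call.
- robot.hand_in(): hands the job in, once; it reports no verdict.
The state is a dict: "time": time; "q": joint angles; "joint_velocities": joint speeds; "joint_torque": joint torques, N m; "position": TCP position; "tool_rot": TCP orientation; "ft_force": force on the tool from outside, world axes, zero at the start; "moment": the same for the moment, N m; "grip_width": finger opening in m.
Only numpy, scipy, OpenCV 4.12 (cv2) and the standard library are available. Lean on these libraries where they do the work, as an engineer would, in place of code of your own. Each camera call takes 0.05 s, during which the arm holds its last target.

## Task

Get the chip blow-out wand ready for a ball: squeeze the trigger of the upright fixed grip all the way in for a moment to vent the air line and let it spring back out. Then press in the button on the side of the telescoping wand's head and, with it pressed, draw the wand up past its first stop to its second stop, the end of its travel, and finish while still holding it there in the gripper. Leave the loose parts on the bench where they are.

Things in the scene. Friction and masses are not known exactly. Their poses are not given: they have to be found in the camera images.
- gun_stand: Fixed upright pistol-type grip on a dark steel plate (110 x 80 mm, 10 mm thick), bolted down. Origin: centre of the plate's underside. The black grip is a post 24 mm (its x) by 28 mm (its y) centred on the origin's vertical axis, from 40 to 135 mm high. The aluminium trigger is on its -x side, which looks away from the robot, give or take 40 degrees. Its yaw and place vary.
- trigger (a joint): Angle (rad) of the trigger, a flat lever 20 mm wide, 7 mm thick, hinged at its lower end 45 mm above the bench, its upper end free, 132 mm high. 0 = let go: leaning away from the grip, 0.16 = squeezed fully in, upright and nearly against the grip (its stop). A spring returns it; about 6 N at the point trigger_face hold it fully in. At 115 mm height, grip and trigger together are about 42 mm thick when let go and about 31 mm when squeezed, measured along gun_stand's x.
- trigger_face (a point): Point on the trigger's outer face, 115 mm high, where it is to be pressed; it is pushed along gun_stand's +x, against the grip. Opposite, on the grip's back (+12 mm in gun_stand's x), is the place for the other finger.
- wand_base: Fixed round base (90 mm diameter, 10 mm thick) with an upright steel tube, 34 mm diameter, with a black collar, 40 mm diameter, from 113 to 125 mm high. The telescoping wand rises out of it. Origin: centre of the base's underside. Its yaw and place vary.
- wand (a joint): Extension (m) of the wand, straight up. 0 = down (home), latched. 0.050 = first stop, 0.100 = second stop, the end of travel. The latch blocks lifting by more than 2 mm at home and again at the first stop (0.050 to 0.052) unless the button is in by at least 4 mm. Let go, the wand (0.2 to 0.36 kg) sinks back by its weight until the sprung-out button catches it, at 0.014, or at 0.064 if it was above that.
- wand_head: Black head on the wand, a block 26 mm (its x) by 30 mm (its y) by 40 mm high, with a brass nozzle cone 12 mm tall on top. Origin: centre of the block's underside, 132 mm above the bench when the wand is down. Axes parallel to wand_base's. It rises with the wand and does not turn.
- wand_grip (a point): Centre of the head at the button's height: 22 mm above the head's underside, 154 mm above the bench when the wand is down.
- wand_button (a joint): How far (m) the button is pressed: 0 = out, 0.006 = fully in, flush with the head's face. Sprung, 6 N fully in.
- button_face (a point): Centre of the outer face of the round steel button, 16 mm diameter, on the head's -x side (the side away from the robot), sticking out 6 mm; pressed along wand_head's +x. A grip across the head along its x, one finger on the button and one on the plain face opposite, presses it fully.
- insert_a: Bystander, loose, not to be moved: one of two white plastic thumb inserts: upright tube, 32 mm outside diameter, 55 mm tall. Origin: centre of its underside.
- insert_b: Bystander, loose, not to be moved: the other white plastic thumb insert: upright tube, 32 mm outside diameter, 55 mm tall. Origin: centre of its underside.
- bushing: Bystander, loose, not to be moved: bronze bushing sleeve: upright tube, 36 mm outside diameter, 35 mm tall. Origin: centre of its underside.
- hole_plug: Bystander, loose, not to be moved: yellow polymer hole plug with a wider rim on top, 34 mm diameter, 34 mm tall. Origin: centre of its underside.
- tap_handle: Bystander, loose, not to be moved: chrome T-shaped tap handle lying flat: bar 130 mm long along its x, 20 mm high, chuck sticking out 45 mm along its y. Origin: under the middle of the bar.
- finger_slug: Bystander, loose, not to be moved: grey plastic finger slug: upright solid cylinder, 31 mm diameter, 45 mm tall. Origin: centre of its underside.
Mind the look-alikes: they are no part of the job. What is shaped like the wand_base but green is not meant.

How it is judged:
By the outcome, as a careful person would: the job done as asked, in the order asked, and still so for the second after the job is handed in, while the arm keeps its last pose, push and grip.
It also fails if it takes over 46 s, if anything falls off the work surface, if the arm or the gripper's body presses on something with over 40 N, if the wrist force passes 120 N, or if a joint passes its speed limit or range.

## Working session

There is one attempt and no reset: what is moved stays moved. The work goes in short steps, Python scripts to look and compute and a tool call to move; the robot and the scene stay as the last step left them, time stands still between calls to the robot, and variables do not carry over. Pictures are saved under pics/ and viewed, and the job is handed in when it is done.

Besides the shell and the picture viewer there is one more tool, called in YAML: its name, and indented under it one key for each argument. arm_command: Moves the arm, as the interface text tells. Its arguments: {"type":"object","properties":{"targets":{"type":"array","items":{"type":"array","items":{"type":"number"}}},"newtons":{"type":"number"}},"required":["targets"]}

```bash
mkdir -p pics; cat > h.py <<'E'
import numpy as np, cv2
from rig import robot
def snap(n,f):
    im,d=robot.camera(n); cv2.imwrite(f'pics/{f}.png',im[:,:,::-1]); np.savez(f'pics/{f}.npz',im=im,d=d); return im,d
def cloud(n,d):
    m=robot.camera_model(n);K=np.array(m['mtx']);E=np.array(m['extrinsics'])
    v,u=np.mgrid[:d.shape[0],:d.shape[1]]
    pts=np.stack([u,v],-1).reshape(-1,1,2).astype(float)
    dist=None
    for k in m:
        if 'dist' in k: dist=np.array(m[k],float)
    n_=cv2.undistortPoints(pts,K,dist).reshape(d.shape+(2,))
    c=np.stack([n_[...,0]*d,-n_[...,1]*d,-d,np.ones_like(d)],-1)
    w=c@np.linalg.inv(E).T
    w=w[...,:3]; w[d==0]=np.nan
    return w
E
python3 - <<'E'
from h import *
for n in('top','side'):
    snap(n,n+'0'); m=robot.camera_model(n); print(m)
print(robot.get_obs())
E
```

```text
{'mtx': array([[456.50773621,   0.        , 285.85363124],
       [  0.        , 456.50773621, 208.03111358],
       [  0.        ,   0.        ,   1.        ]]), 'extrinsics': array([[-0.00946846, -0.99994332,  0.00486921, -0.0098792 ],
       [ 0.97607189, -0.00818431,  0.21729398, -0.594699  ],
       [-0.21724181,  0.00681014,  0.97609406, -0.87819219],
       [ 0.        ,  0.        ,  0.        ,  1.        ]])}
{'mtx': array([[546.63803295,   0.        , 271.33526051],
       [  0.        , 546.63803295, 212.19267882],
       [  0.        ,   0.        ,   1.        ]]), 'extrinsics': array([[ 0.97914223, -0.20298051,  0.00891123, -0.56382245],
       [ 0.13558903,  0.68546371,  0.71537061, -0.15618323],
       [-0.15131462, -0.69924131,  0.6986884 , -0.96863404],
       [ 0.        ,  0.        ,  0.        ,  1.        ]])}
{'time': 0.1, 'q': array([-1.51855573e+00,  5.28371689e-01,  1.43376429e+00, -2.83876401e-05,
        1.18142474e+00, -1.78512542e-01]), 'joint_velocities': array([ 0.00087351, -0.00278706, -0.0042664 , -0.00082023,  0.00128797,
       -0.0003717 ]), 'joint_torque': array([ 3.88824019e-04, -4.40983808e+01, -1.77152306e+01,  6.34548068e-02,
        5.33828465e-02, -5.27653697e-05]), 'position': array([ 0.14292218, -0.60775835,  0.22167358]), 'tool_rot': array([ 9.93350401e-01,  1.15126071e-01,  4.89865083e-05, -9.82897642e-04]), 'ft_force': array([-0.12798946,  0.4407214 , -0.21640763]), 'moment': array([-0.02645089,  0.02710871, -0.00153075]), 'grip_width': 0.08659841453038383}
```

View pics/top0.png

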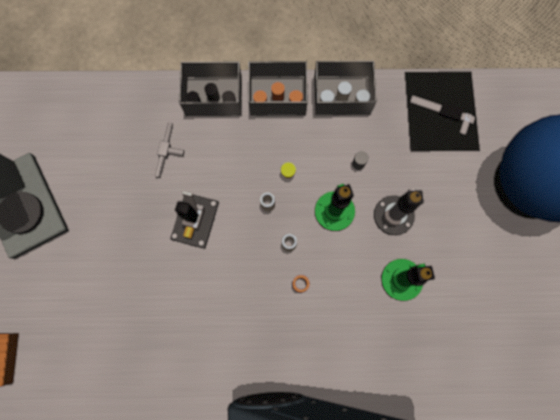

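View pics/side0.png

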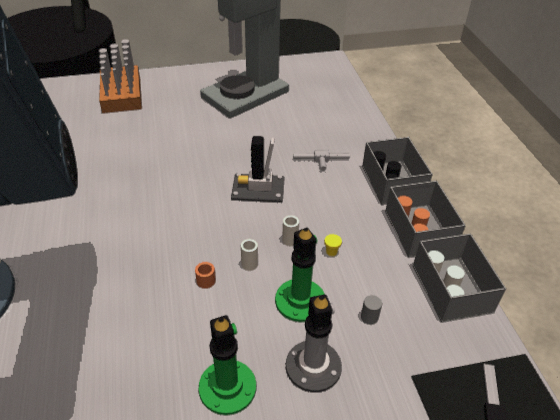

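The meant wand is the grey-based one: top (395,214), side (314,363). The green look-alikes are at top (335,211) and (403,279). The gun stand is at top (194,220), side (258,185). I'll enlarge the two meant objects and measure them.

```bash
python3 - <<'E'
from h import *
t=np.load('pics/top0.npz');s=np.load('pics/side0.npz')
def crop(im,x0,y0,w,h,k): return cv2.resize(im[y0:y0+h,x0:x0+w,::-1],None,fx=k,fy=k,interpolation=cv2.INTER_CUBIC)
A=crop(t['im'],160,180,70,70,5);B=crop(t['im'],365,180,70,70,5)
C=crop(s['im'],220,120,70,85,4);D=crop(s['im'],275,280,80,110,3)
out=np.zeros((700,720,3),np.uint8)
out=np.zeros((600,800,3),np.uint8)
A=cv2.resize(A,(300,300));B=cv2.resize(B,(300,300));C=cv2.resize(C,(240,291));D=cv2.resize(D,(218,300))
out[:300,:300]=A;out[:300,300:600]=B;out[300:591,:240]=C;out[300:600,300:518]=D
cv2.imwrite('pics/crop0.png',out)
for n,f in(('top',t),('side',s)):
    w=cloud(n,f['d'])
    for (u,v) in ([(194,220),(186,207),(395,214),(412,198),(335,211),(403,279),(188,231),(480,60),(550,170),(445,110),(345,90)] if n=='top' else [(258,140),(258,185),(314,363),(319,303),(271,150)]):
        print(n,u,v,w[v,u].round(4))
E
```

```text
top 194 220 [0.5716 0.1742 0.0625]
top 186 207 [0.5828 0.1761 0.1345]
top 395 214 [ 0.5789 -0.2389  0.0711]
top 412 198 [ 0.5866 -0.2452  0.177 ]
top 335 211 [ 0.585  -0.1153  0.0768]
top 403 279 [ 0.4462 -0.2441  0.081 ]
top 188 231 [0.5529 0.1908 0.0381]
top 480 60 [ 1.4036 -0.841  -0.7432]
top 550 170 [ 0.6317 -0.493   0.1973]
top 445 110 [nan nan nan]
top 345 90 [ 0.8676 -0.1501  0.0482]
side 258 140 [0.5842 0.1768 0.1383]
side 258 185 [0.581  0.1645 0.0305]
side 314 363 [ 0.5863 -0.2702  0.0428]
side 319 303 [ 0.5878 -0.2576  0.1791]
side 271 150 [0.6085 0.166  0.1179]
```

View pics/crop0.png

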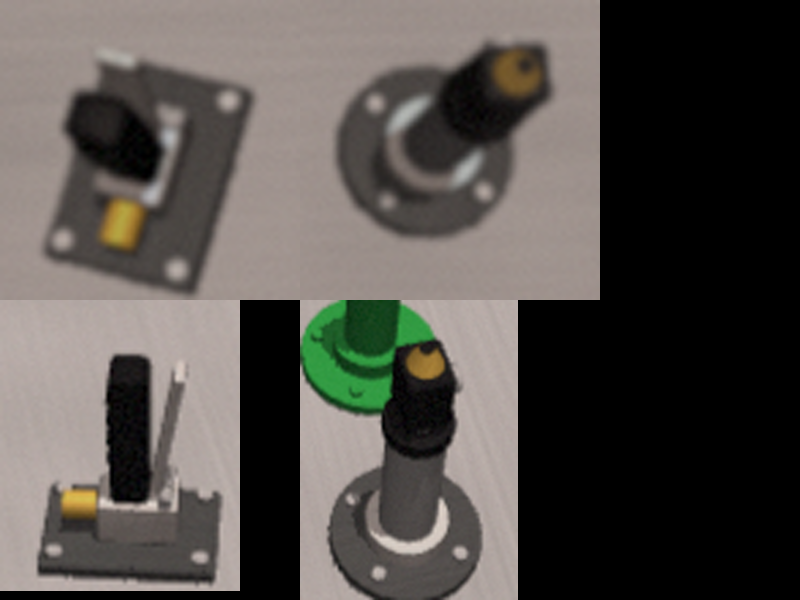

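```bash
python3 - <<'E'
from h import *
W={}
for n in('top','side'):
    f=np.load(f'pics/{n}0.npz'); w=cloud(n,f['d']); im=f['im'].astype(int); W[n]=(w,im)
    x,y,z=w[...,0],w[...,1],w[...,2]
    print(n,'table z',np.nanmedian(z[(x>.45)&(x<.5)&(abs(y)<.08)]))
    def rep(tag,m):
        p=w[m][:,:2]
        if len(p)<5: print(tag,len(p));return
        r=cv2.minAreaRect((p*1000).astype(np.float32)); c,rad=cv2.minEnclosingCircle((p*1000).astype(np.float32))
        print(n,tag,len(p),'med',np.median(p,0).round(4),'z',np.median(w[m][:,2]).round(4),'rect',np.round(r[0],1),np.round(r[1],1),round(r[2],1),'circ',np.round(c,1),round(rad,1))
    g=np.hypot(x-.585,y-.172)<.09
    dark=im.max(-1)<90
    rep('plate',g&(z>.005)&(z<.016)&dark)
    rep('griptop',g&(z>.130)&(z<.142)&dark)
    rep('trig',g&(z>.10)&(z<.142)&~dark)
    rep('trigtop',g&(z>.124)&(z<.142)&(im.min(-1)>90))
    h=np.hypot(x-.587,y+.25)<.06
    rep('base',h&(z>.005)&(z<.016)&dark)
    rep('headtop',h&(z>.166)&(z<.176)&dark)
    rep('head',h&(z>.136)&(z<.176)&dark)
    rep('cone',h&(z>.176))
    rep('brass',h&(z>.16)&(im[...,0]-im[...,2]>40))
E
```

```text
top table z -0.0004356366471457984
top plate 906 med [0.5672 0.1688] z 0.0097 rect [582.1 183.7] [ 77.8 107.9] 74.9 circ [581.9 183.7] 64.4
top griptop 158 med [0.5813 0.1833] z 0.1341 rect [589.2 181.4] [25.9 38.4] 73.9 circ [589.3 181.4] 20.9
top trig 53 med [0.609  0.1809] z 0.1323 rect [593.  185.4] [18.7 47.8] 63.7 circ [592.1 183.4] 24.5
top trigtop 41 med [0.6094 0.1793] z 0.1324 rect [596.8 188.3] [17.3 47.6] 51.3 circ [592.  182.3] 23.8
top base 593 med [ 0.578  -0.2385] z 0.0093 rect [ 587.5 -248.7] [84.2 81. ] 39.8 circ [ 589.7 -250.6] 44.2
top headtop 150 med [ 0.5883 -0.248 ] z 0.1705 rect [ 589.2 -251.4] [25.1 29.6] 0.1 circ [ 589.5 -251.4] 18.1
top head 253 med [ 0.585 -0.244] z 0.1686 rect [ 588.8 -251.3] [26.1 29.9] 0.2 circ [ 589.5 -251.4] 18.1
top cone 35 med [ 0.5875 -0.2495] z 0.18 rect [ 588.6 -251.4] [15.5 10.2] 56.7 circ [ 589.2 -251.5] 7.9
top brass 73 med [ 0.5875 -0.2497] z 0.1754 rect [ 589.7 -251.3] [19.2 16.7] 40.5 circ [ 590.4 -252.4] 9.7
side table z 0.001377986462111458
side plate 774 med [0.5806 0.1629] z 0.0109 rect [582.8 179.9] [ 79.9 108.7] 74.2 
[... 183 characters left out ...]
 180.7] [18.5 34. ] 21.6 circ [601.6 178.1] 17.1
side trigtop 27 med [0.6118 0.1729] z 0.1334 rect [610.4 180.2] [15.1 30.9] 24.3 circ [603.5 177.1] 15.4
side base 1240 med [ 0.5811 -0.2693] z 0.0109 rect [ 589.9 -256.8] [84.6 87. ] 71.6 circ [ 592.  -255.1] 45.3
side headtop 242 med [ 0.5892 -0.2614] z 0.1722 rect [ 591.  -254.8] [25.6 30.5] 2.6 circ [ 591.  -255.1] 18.4
side head 534 med [ 0.5875 -0.267 ] z 0.1644 rect [ 592.6 -255.2] [29.6 31.2] 1.4 circ [ 591.  -255.1] 18.5
side cone 83 med [ 0.5897 -0.2578] z 0.1796 rect [ 588.6 -256.6] [11.6 20.9] 69.8 circ [ 589.7 -253.6] 10.6
side brass 126 med [ 0.5895 -0.2581] z 0.1775 rect [ 591.1 -254.4] [18.1 18. ] 77.0 circ [ 591.6 -253.3] 10.7
```

```bash
cat >> h.py <<'E'
from scipy.spatial.transform import Rotation as Ro
def go(p,xang):
    "cm shifts in tool axes and spin to reach TCP p with tool x axis at xang deg"
    o=robot.get_obs();R=Ro.from_quat(o['tool_rot']).as_matrix()
    d=R.T@(np.array(p)-o['position'])*100
    a=np.degrees(np.arctan2(R[1,0],R[0,0]))
    s=np.radians((a-xang+180)%360-180)
    print('t',round(o['time'],2),'pos',o['position'].round(4),'yaw',a.round(2),'F',o['ft_force'].round(1),'w',round(o['grip_width'],4),'->',d.round(2),s.round(3))
E
python3 - <<'E'
from h import *
go([.40,-.35,.32],44)
go([.586,.181,.20],74.9)
w=np.load('pics/side0.npz');p=cloud('side',w['d']);
x,y,z=p[...,0],p[...,1],p[...,2]
m=(np.hypot(x-.61,y+.254)<.02)&(z>.145)&(z<.163)&(x>.6045)
print(m.sum(),p[m].round(4)[:12]) 
E
```

```text
t 0.1 pos [ 0.1429 -0.6078  0.2217] yaw 13.22 F [-0.1  0.4 -0.2] w 0.0866 -> [ 30.92 -19.23  -9.79] -0.537
t 0.1 pos [ 0.1429 -0.6078  0.2217] yaw 13.22 F [-0.1  0.4 -0.2] w 0.0866 -> [ 61.17 -66.65   2.32] -1.076
20 [[ 0.6082 -0.2473  0.1598]
 [ 0.6084 -0.2509  0.1622]
 [ 0.6081 -0.252   0.1614]
 [ 0.6091 -0.2532  0.1627]
 [ 0.6073 -0.2544  0.1625]
 [ 0.6091 -0.2539  0.1613]
 [ 0.6102 -0.2553  0.1606]
 [ 0.608  -0.2575  0.1618]
 [ 0.6096 -0.2572  0.1609]
 [ 0.6093 -0.2585  0.1604]
 [ 0.6103 -0.2596  0.1616]
 [ 0.6091 -0.2593  0.1592]]
```

The button is confirmed on the wand's far side (x ≈ 0.609, y ≈ -0.254). I'll raise the tool and travel to the gun stand.

arm_command:
  targets:
    - [5, -3, -10, -0.1, 8.7]
    - [15, -9, -10, -0.3, 8.7]
    - [20, -13, -10, -0.4, 8.7]
    - [26, -17, -10, -0.5, 8.7]
    - [30.9, -19.2, -10, -0.54, 8.7]

```text
time: 0.72
position: [0.338, -0.4091, 0.3172]
tool_rot: [0.926, 0.376, 0.0, -0.0]
ft_force: [0.4, -0.2, 0.6]
grip_width: 0.0872
```

```bash
python3 - <<'E'
from h import *
go([.586,.181,.28],74.9)
E
```

```text
t 0.72 pos [ 0.338  -0.4091  0.3172] yaw 44.22 F [ 0.4 -0.2  0.6] w 0.0872 -> [ 58.93 -25.     3.72] -0.535
```

arm_command:
  targets:
    - [50, -22, 0, -0.53, 8.7]
    - [50, -22, 0, -0.53, 8.7]
    - [50, -22, 0, -0.53, 8.7]
    - [50, -22, 0, -0.53, 8.7]
    - [50, -22, 0, -0.53, 8.7]

```text
time: 1.35
position: [0.4549, -0.1193, 0.3169]
tool_rot: [0.796, 0.605, -0.0, -0.0]
ft_force: [0.9, -1.0, -0.4]
grip_width: 0.0869
```

```bash
python3 - <<'E'
from h import *
go([.586,.181,.26],74.9)
E
```

```text
t 1.35 pos [ 0.4549 -0.1193  0.3169] yaw 74.52 F [ 0.9 -1.  -0.4] w 0.0869 -> [32.44  4.62  5.69] -0.007
```

arm_command:
  targets:
    - [31, 4.6, 4, 0, 8.7]
    - [31, 4.6, 4, 0, 8.7]
    - [31, 4.6, 4, 0, 8.7]
    - [31, 4.6, 4, 0, 8.7]
    - [31, 4.6, 4, 0, 8.7]

```text
time: 1.98
position: [0.5806, 0.1641, 0.2767]
tool_rot: [0.796, 0.606, -0.0, -0.0]
ft_force: [1.0, -0.8, -0.3]
grip_width: 0.0871
```

arm_command:
  targets:
    - [0, 0, 0, 0, 8.7]
    - [0, 0, 0, 0, 8.7]

```text
time: 2.22
position: [0.5795, 0.1619, 0.2767]
tool_rot: [0.796, 0.606, -0.001, -0.0]
ft_force: [-0.0, 0.3, -0.8]
grip_width: 0.0872
```

```bash
python3 - <<'E'
from h import *
go([.586,.181,.20],74.9)
E
```

```text
t 2.23 pos [0.5795 0.1619 0.2767] yaw 74.58 F [-0.   0.3 -0.8] w 0.0872 -> [2.03 0.13 7.67] -0.006
```

arm_command:
  targets:
    - [2.0, 0.1, 3, 0, 8.7]
    - [2.0, 0.1, 9, 0, 8.7]
    - [2.0, 0.1, 9, 0, 8.7]

```text
time: 2.6
position: [0.5823, 0.1789, 0.1835]
tool_rot: [0.796, 0.605, -0.005, -0.003]
ft_force: [0.5, 0.0, 0.0]
grip_width: 0.0873
```

```bash
python3 - <<'E'
from h import *
go([.586,.181,.096],74.9)
a,_=snap('top','top1');b,_=snap('side','side1')
o=np.hstack([cv2.resize(a[150:270,120:250],None,fx=3,fy=3),cv2.resize(b[60:210,190:320],(390,450))[:360]])
cv2.imwrite('pics/c1.png',o[:,:,::-1])
E
```

```text
t 2.6 pos [0.5823 0.1789 0.1835] yaw 74.41 F [0.5 0.  0. ] w 0.0873 -> [0.35 0.4  8.74] -0.009
```

View pics/c1.png

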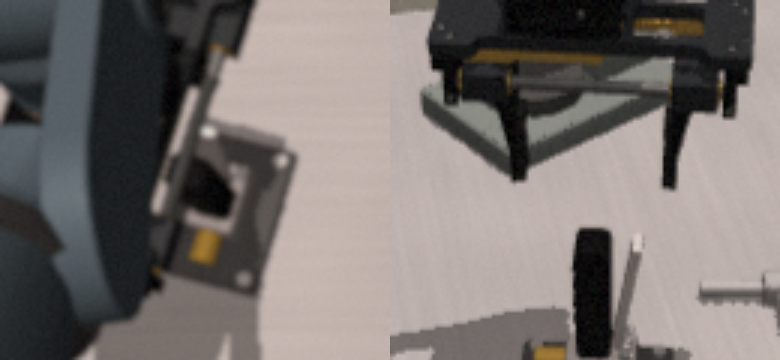

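The side crop shows the two fingers (x = 518 and 669) straddling the grip (592) and the trigger (637), so I can lower.

arm_command:
  targets:
    - [0.1, 0.3, 2, 0, 8.7]
    - [0.1, 0.3, 4, 0, 8.7]
    - [0.1, 0.3, 6, 0, 8.7]
    - [0.1, 0.3, 7, 0, 8.7]
    - [0.1, 0.3, 7, 0, 8.7]

```text
time: 3.32
position: [0.5905, 0.181, 0.1187]
tool_rot: [0.796, 0.605, 0.001, 0.0]
ft_force: [0.1, 0.5, 0.6]
grip_width: 0.0867
```

arm_command:
  targets:
    - [0, 0, 0, 0, 8.7]
    - [0, 0, 0, 0, 8.7]

```text
time: 3.58
position: [0.5904, 0.1813, 0.1185]
tool_rot: [0.796, 0.605, 0.001, 0.0]
ft_force: [-0.2, 1.1, 0.1]
grip_width: 0.087
```

```bash
python3 - <<'E'
from h import *
go([.586,.181,.096],74.9)
a,_=snap('side','side2')
o=cv2.resize(a[60:210,190:320],(650,600)[::1]) if 0 else cv2.resize(a[60:210,190:320],None,fx=4,fy=4)
cv2.imwrite('pics/c2.png',o[:,:,::-1])
E
```

```text
t 3.58 pos [0.5904 0.1813 0.1185] yaw 74.53 F [-0.2  1.1  0.1] w 0.087 -> [-0.15 -0.42  2.25] -0.006
```

View pics/c2.png

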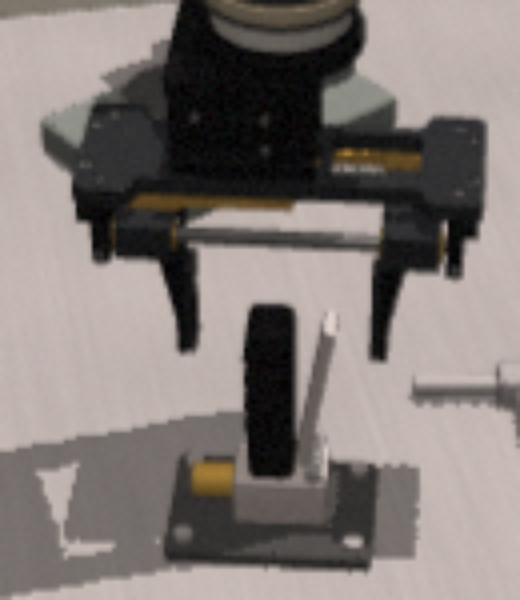

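```bash
python3 - <<'E'
from h import *
f=np.load('pics/side2.npz');w=cloud('side',f['d']);im=f['im']
def reg(x0,x1,y0,y1):
    q=w[60+y0//4:60+y1//4,190+x0//4:190+x1//4].reshape(-1,3);q=q[q[:,2]>.09]
    gx=np.array([-.9655,.2605]);gy=np.array([-.2605,-.9655])
    d=q[:,:2]-[.583,.1815]; return np.median(d@gx).round(4),np.median(d@gy).round(4),np.median(q[:,2]).round(3),len(q), (d@gx).min().round(4),(d@gx).max().round(4)
print('L',reg(176,204,330,352));print('R',reg(368,388,330,358));print('grip',reg(248,296,310,360));print('trig',reg(320,340,310,350))
E
```

```text
L (np.float64(0.0399), np.float64(0.0083), np.float64(0.128), 31, np.float64(0.0363), np.float64(0.0454))
R (np.float64(-0.0545), np.float64(0.0087), np.float64(0.132), 26, np.float64(-0.0585), np.float64(-0.0522))
grip (np.float64(-0.0014), np.float64(0.0084), np.float64(0.134), 155, np.float64(-0.0126), np.float64(0.0106))
trig (np.float64(-0.0298), np.float64(0.0042), np.float64(0.133), 32, np.float64(-0.0326), np.float64(-0.0259))
```

arm_command:
  targets:
    - [0, -0.35, 1, 0, 8.7]
    - [0, -0.35, 2.2, 0, 8.7]
    - [0, -0.35, 2.2, 0, 8.7]
    - [0, -0.35, 2.2, 0, 7]
    - [0, -0.35, 2.2, 0, 6]
  newtons: 20

```text
time: 4.25
position: [0.5866, 0.1822, 0.0956]
tool_rot: [0.796, 0.605, 0.0, 0.0]
ft_force: [0.3, 0.6, -0.7]
grip_width: 0.0746
```

arm_command:
  targets:
    - [0, 0, 0, 0, 5]
    - [0, 0, 0, 0, 4.2]
    - [0, 0, 0, 0, 3.5]
    - [0, 0, 0, 0, 3.0]
  newtons: 20

```text
time: 4.75
position: [0.588, 0.1819, 0.0962]
tool_rot: [0.796, 0.605, 0.001, 0.001]
ft_force: [2.7, -1.4, 1.6]
grip_width: 0.0357
```

arm_command:
  targets:
    - [0, 0, 0, 0, 2.5]
    - [0, 0, 0, 0, 2.5]
  newtons: 25

```text
time: 5.0
position: [0.587, 0.1822, 0.0961]
tool_rot: [0.796, 0.606, 0.001, 0.001]
ft_force: [2.2, -1.5, 5.3]
grip_width: 0.03
```

arm_command:
  targets:
    - [0, 0, 0, 0, 2.0]
    - [0, 0, 0, 0, 2.0]
    - [0, 0, 0, 0, 2.0]
    - [0, 0, 0, 0, 2.0]
  newtons: 30

```text
time: 5.5
position: [0.5869, 0.1822, 0.0961]
tool_rot: [0.796, 0.606, 0.001, 0.001]
ft_force: [2.1, -2.7, 5.6]
grip_width: 0.0301
```

```bash
python3 - <<'E'
from h import *
a,_=snap('side','side3')
o=cv2.resize(a[60:210,190:320],None,fx=4,fy=4)
cv2.imwrite('pics/c3.png',o[:,:,::-1])
E
```

```text
(no output)
```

View pics/c3.png

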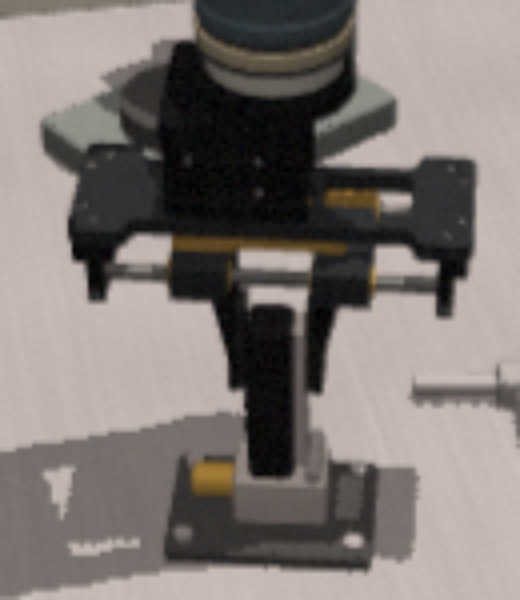

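The trigger is now upright against the grip at (300,370), between the fingers, with the opening at 30 mm: fully squeezed. I'll release, back out and check that it springs back.

arm_command:
  targets:
    - [0, 0, 0, 0, 8.7]
    - [0, 0, 0, 0, 8.7]
    - [0, 0, 0, 0, 8.7]
    - [0, 0, 0, 0, 8.7]
    - [0, 0, 0, 0, 8.7]

```text
time: 6.18
position: [0.5839, 0.1823, 0.0944]
tool_rot: [0.796, 0.606, -0.002, -0.002]
ft_force: [-0.4, -0.4, 0.1]
grip_width: 0.0723
```

arm_command:
  targets:
    - [0, 0, 0, 0, 8.7]
    - [0, 0.3, -2, 0, 8.7]
    - [0, 0.3, -8, 0, 8.7]
    - [0, 0.3, -14, 0, 8.7]
    - [0, 0.3, -19, 0, 8.7]

```text
time: 6.8
position: [0.5885, 0.1815, 0.2873]
tool_rot: [0.796, 0.606, -0.0, -0.0]
ft_force: [1.1, -0.1, -0.2]
grip_width: 0.0865
```

```bash
python3 - <<'E'
from h import *
a,_=snap('side','side4')
o=cv2.resize(a[60:210,190:320],None,fx=3,fy=3)
cv2.imwrite('pics/c4.png',o[:,:,::-1])
go([.590,-.254,.29],90)
E
```

```text
t 6.85 pos [0.5922 0.1821 0.2949] yaw 74.55 F [ 2.  -0.5  3.8] w 0.0872 -> [-42.1  11.4   0.4] -0.27
```

View pics/c4.png

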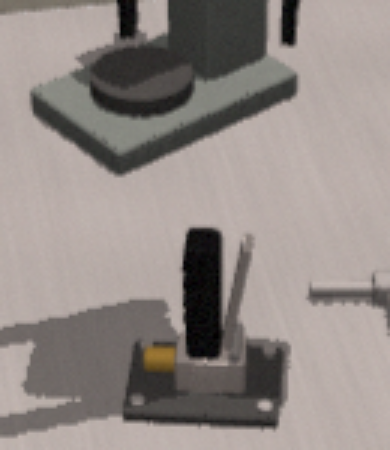

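The trigger has sprung back out and leans away from the grip at (243,290). Next I move to above the grey wand.

arm_command:
  targets:
    - [-41, 11.1, 0, -0.27, 8.7]
    - [-41, 11.1, 0, -0.27, 8.7]
    - [-41, 11.1, 0, -0.27, 8.7]
    - [-41, 11.1, 0, -0.27, 8.7]
    - [-41, 11.1, 0, -0.27, 8.7]

```text
time: 7.48
position: [0.5865, -0.1289, 0.2847]
tool_rot: [0.707, 0.707, -0.0, -0.001]
ft_force: [1.2, -0.1, 0.2]
grip_width: 0.0874
```

arm_command:
  targets:
    - [-11, 0, 0, 0, 8.7]
    - [-11, 0, 0, 0, 8.7]
    - [-11, 0, 0, 0, 8.7]
    - [-11, 0, 0, 0, 8.7]

```text
time: 7.98
position: [0.5867, -0.2367, 0.2845]
tool_rot: [0.707, 0.707, 0.0, -0.001]
ft_force: [0.4, 0.8, 0.4]
grip_width: 0.0867
```

```bash
python3 - <<'E'
from h import *
go([.590,-.254,.22],90)
E
```

```text
t 7.97 pos [ 0.5867 -0.2367  0.2845] yaw 89.97 F [0.4 0.8 0.4] w 0.0867 -> [-1.74  0.34  6.45] -0.0
```

arm_command:
  targets:
    - [-1.75, 0.35, 3, 0, 8.7]
    - [-1.75, 0.35, 6.5, 0, 8.7]
    - [-1.75, 0.35, 6.5, 0, 8.7]
    - [-1.75, 0.35, 6.5, 0, 8.7]

```text
time: 8.48
position: [0.5918, -0.254, 0.2216]
tool_rot: [0.707, 0.708, 0.0, 0.001]
ft_force: [0.9, 0.1, 0.1]
grip_width: 0.0867
```

```bash
python3 - <<'E'
from h import *
go([.590,-.254,.135],89)
a,_=snap('side','side5')
o=cv2.resize(a[190:400,220:400],None,fx=2.8,fy=2.8)
cv2.imwrite('pics/c5.png',o[:,:,::-1])
E
```

```text
t 8.47 pos [ 0.5918 -0.254   0.2216] yaw 90.1 F [0.9 0.1 0.1] w 0.0867 -> [ 0.01 -0.19  8.66] 0.019
```

View pics/c5.png

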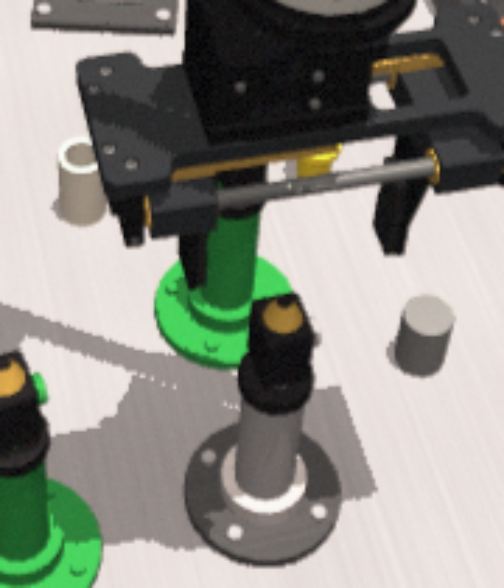

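The fingers hang over the grey-based wand's head at (280,340), with the steel button at (315,338). Next I lower.

arm_command:
  targets:
    - [0, -0.1, 3, 0, 8.7]
    - [0, -0.1, 6, 0, 8.7]
    - [0, -0.1, 8.6, 0, 8.7]
    - [0, -0.1, 8.6, 0, 8.7]
    - [0, -0.1, 8.6, 0, 8.7]

```text
time: 9.15
position: [0.5913, -0.2555, 0.1364]
tool_rot: [0.707, 0.707, 0.0, 0.002]
ft_force: [0.5, -0.1, -0.4]
grip_width: 0.0872
```

```bash
python3 - <<'E'
from h import *
go([.590,-.254,.135],89)
a,d=snap('side','side6');w=cloud('side',d)
o=cv2.resize(a[190:400,220:400],None,fx=2.8,fy=2.8)
cv2.imwrite('pics/c6.png',o[:,:,::-1])
E
```

```text
t 9.15 pos [ 0.5913 -0.2555  0.1364] yaw 90.02 F [ 0.5 -0.1 -0.4] w 0.0872 -> [ 0.16 -0.13  0.14] 0.018
```

View pics/c6.png

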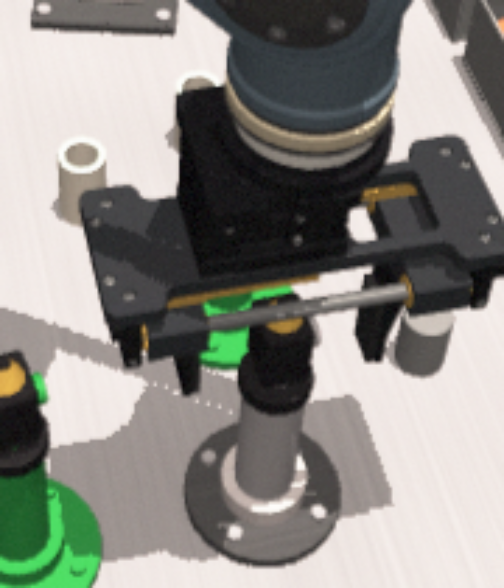

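arm_command:
  targets:
    - [0, -0.1, 0.1, 0, 7]
    - [0, -0.1, 0.1, 0, 6]
    - [0, -0.1, 0.1, 0, 5]
    - [0, -0.1, 0.1, 0, 4]
    - [0, -0.1, 0.1, 0, 3.3]
  newtons: 30

```text
time: 9.82
position: [0.589, -0.255, 0.1334]
tool_rot: [0.707, 0.707, 0.0, -0.0]
ft_force: [-0.3, -0.8, 0.3]
grip_width: 0.0447
```

arm_command:
  targets:
    - [0, 0, 0, 0, 2.8]
    - [0, 0, 0, 0, 2.2]
    - [0, 0, 0, 0, 1.5]
    - [0, 0, 0, 0, 1.5]
  newtons: 30

```text
time: 10.32
position: [0.592, -0.2553, 0.1338]
tool_rot: [0.707, 0.708, 0.002, 0.003]
ft_force: [8.3, 1.5, -2.5]
grip_width: 0.0263
```

arm_command:
  targets:
    - [0, 0, 0, 0, 1.0]
    - [0, 0, 0, 0, 1.0]
  newtons: 35

```text
time: 10.58
position: [0.592, -0.2554, 0.1338]
tool_rot: [0.707, 0.708, 0.002, 0.003]
ft_force: [8.6, 0.4, -3.9]
grip_width: 0.0264
```

arm_command:
  targets:
    - [0, 0.25, 0, 0, 1.0]
    - [0, 0.25, 0, 0, 1.0]

```text
time: 10.82
position: [0.592, -0.2553, 0.1334]
tool_rot: [0.707, 0.707, -0.0, 0.001]
ft_force: [2.2, -0.5, -2.6]
grip_width: 0.0261
```

arm_command:
  targets:
    - [0, 0, -0.5, 0, 1.0]
    - [0, 0, -1, 0, 1.0]
    - [0, 0, -1.5, 0, 1.0]
    - [0, 0, -2, 0, 1.0]
    - [0, 0, -2, 0, 1.0]

```text
time: 11.45
position: [0.592, -0.2553, 0.1543]
tool_rot: [0.707, 0.707, 0.0, 0.001]
ft_force: [4.3, -1.8, -2.7]
grip_width: 0.0263
```

arm_command:
  targets:
    - [0, 0, -1, 0, 1.0]
    - [0, 0, -2, 0, 1.0]
    - [0, 0, -3, 0, 1.0]
    - [0, 0, -4, 0, 1.0]
    - [0, 0, -5, 0, 1.0]

```text
time: 12.08
position: [0.592, -0.2553, 0.2036]
tool_rot: [0.707, 0.707, 0.0, 0.001]
ft_force: [5.6, -1.9, -4.0]
grip_width: 0.026
```

arm_command:
  targets:
    - [0, 0, -1, 0, 1.0]
    - [0, 0, -2, 0, 1.0]
    - [0, 0, -2.5, 0, 1.0]
    - [0, 0, -2.6, 0, 1.0]
    - [0, 0, -2.6, 0, 1.0]

```text
time: 12.7
position: [0.592, -0.2553, 0.2296]
tool_rot: [0.707, 0.707, 0.0, 0.001]
ft_force: [5.3, -0.9, -1.5]
grip_width: 0.0263
```

```bash
python3 - <<'E'
from h import *
go([.592,-.2553,.2345],90)
a,d=snap('side','side7')
o=cv2.resize(a[150:400,220:400],None,fx=2.4,fy=2.4)
cv2.imwrite('pics/c7.png',o[:,:,::-1])
E
```

```text
t 12.7 pos [ 0.592  -0.2553  0.2296] yaw 89.99 F [ 5.3 -0.9 -1.5] w 0.0263 -> [ 0.    0.   -0.49] -0.0
```

View pics/c7.png

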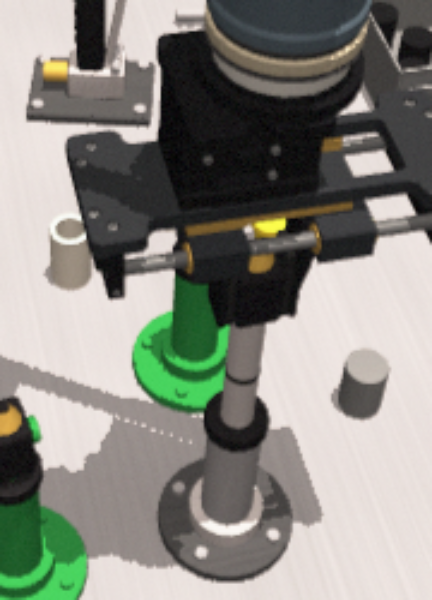

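The wand is drawn out by about 96 mm, still in the gripper at (260,280). I'll creep up to the end stop, watching the force.

arm_command:
  targets:
    - [0, 0, -0.2, 0, 1.0]
    - [0, 0, -0.35, 0, 1.0]
    - [0, 0, -0.35, 0, 1.0]

```text
time: 13.12
position: [0.5919, -0.2553, 0.233]
tool_rot: [0.707, 0.707, 0.0, 0.001]
ft_force: [6.0, -1.6, -2.5]
grip_width: 0.026
```

arm_command:
  targets:
    - [0, 0, -0.1, 0, 1.0]
    - [0, 0, -0.1, 0, 1.0]
    - [0, 0, -0.1, 0, 1.0]

```text
time: 13.5
position: [0.592, -0.2553, 0.2334]
tool_rot: [0.707, 0.707, 0.0, 0.0]
ft_force: [5.6, -2.1, -5.2]
grip_width: 0.0265
```

arm_command:
  targets:
    - [0, 0, -0.1, 0, 1.0]
    - [0, 0, -0.1, 0, 1.0]
    - [0, 0, -0.1, 0, 1.0]

```text
time: 13.88
position: [0.5919, -0.2553, 0.2334]
tool_rot: [0.707, 0.707, 0.0, 0.0]
ft_force: [6.2, -3.2, -6.7]
grip_width: 0.0265
```

arm_command:
  targets:
    - [0, 0, -0.1, 0, 1.0]
    - [0, 0, -0.1, 0, 1.0]
    - [0, 0, -0.1, 0, 1.0]
    - [0, 0, -0.1, 0, 1.0]

```text
time: 14.38
position: [0.5919, -0.2553, 0.2335]
tool_rot: [0.707, 0.707, 0.0, -0.0]
ft_force: [8.1, -2.6, -10.8]
grip_width: 0.0262
```

```bash
python3 - <<'E'
from h import *
a,d=snap('side','side8');snap('top','top8'); w=cloud('side',d)
x,y,z=w[...,0],w[...,1],w[...,2]
m=(np.hypot(x-.591,y+.2545)<.03)&(a[...,0].astype(int)-a[...,2]>40)&(z>.2)
print('cone z max, med',np.nanpercentile(z[m],95),np.nanmedian(z[m]))
cv2.imwrite('pics/c8.png',a[:,:,::-1])
print(robot.get_obs()['ft_force'])
E
```

```text
cone z max, med 0.3362728338793772 0.33070560999196147
[  7.83067062  -3.04409911 -11.76558641]
```

View pics/c8.png

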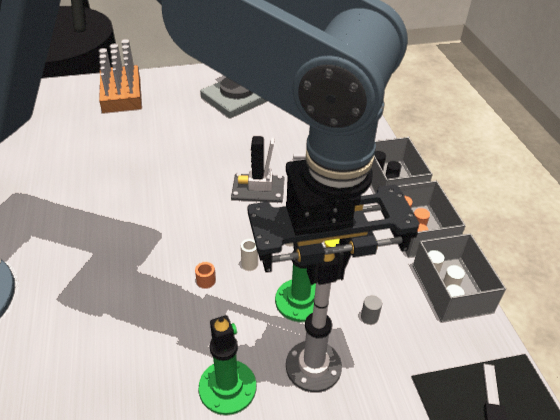

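```bash
python3 - <<'E'
from h import *
f=np.load('pics/side8.npz');g=np.load('pics/side0.npz');w=cloud('side',f['d']);x,y,z=w[...,0],w[...,1],w[...,2]
for n,(u0,u1,v0,v1) in dict(insert=(238,262,238,272),bush=(192,218,260,290),slug=(360,384,295,324),gun=(230,288,130,202)).items():
    print(n,np.abs(f['im'][v0:v1,u0:u1].astype(int)-g['im'][v0:v1,u0:u1]).mean().round(1))
m=(np.hypot(x-.591,y+.2545)<.03)&(f['im'].astype(int).ptp(-1)<200) if 0 else (np.hypot(x-.591,y+.2545)<.014)&(f['im'].max(-1)>100)&(z>.13)&(z<.26)
print('bright tube top z',np.nanpercentile(z[m],[50,95,99]))
robot.hand_in()
print(robot.get_obs()['time'])
E
```

```text
insert 54.1
bush 40.0
slug 40.6
gun 42.4
bright tube top z [0.18472477 0.22119027 0.22549384]
the job is handed in; nothing more can be done
the job is handed in; nothing more can be done
```

The job is done and handed in at about 14.5 s of the 46 s allowed. The gripper is still holding the wand at its second stop with the button pressed.

- **Trigger:** I squeezed it to its stop. The opening was 30 mm against the 31 mm given, and the picture showed it upright against the grip. After release the picture showed it sprung back out.
- **Wand:** I gripped the grey-based wand, not either of the green ones. The opening was 26 mm, the width of the head itself, so the button was flush. It rose 100 mm, past the first stop. It then stopped at TCP z 0.2335 while the pull grew to about 12 N, which is the end stop.
- **Bystanders:** nothing hit them that I could see. In the last side picture the bushing, the front insert and the finger slug stand at their original pixels.

**Checks that failed or disagreed:**
- **Nozzle height:** the depth check read 0.33 m, most likely because it picked up orange gripper parts, so I did not use it.
- **Picture difference:** comparing patches of the first and last pictures gave about 40–54 grey levels everywhere, including the bolted-down stand. That points to a change in brightness, so it says nothing about the parts. I relied on the pixel positions instead.
- **Out of view:** the other insert, the hole plug and the tap handle were partly or fully behind the arm in the last side picture. I did not look at the last top picture, so these three are not confirmed.

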